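# Set an album cover board to its trim line on the paper cutter

### The job

With only a light push of your fingers, and without pinching it or picking it up, slide the green cover board across the bed of the paper cutter until it lies flush against the fence at the far end of the bed and the line where its green face ends lies right on the cutting edge, so that just the bare brown strip overhangs, ready to be trimmed. Then take your fingers away and leave it lying there; leave the blade arm up, and do not disturb the other things on the desk.

Things in the scene. Friction and masses are not known exactly. Their poses are not given: they have to be found in the camera images.
- cutter: Lever paper cutter, fixed: dark bed with a pale grid. Origin: on the table under mid-bed; x along the cutting edge, away from the robot to the fence; y left; z up. Flat bed top 35 mm above the table, x -170 to 170, y -150 to 170 mm. Its right-hand edge (y = -150 mm, flush steel strip) is the cutting edge, free air beyond. Pivot bracket at x 170 to 220, y -175 to -130, 71 mm above the table.
- board: Loose rigid cover board lying on the bed, 140 (its x) x 200 (its y) x 5 mm, 70 to 140 g, green on top but for a bare brown strip 35 mm wide at its -y end, on the cutting-edge side; a thin black line marks where the green ends. Origin: centre of its underside. When square its axes are parallel to the cutter's and its +x long side meets the fence. Slides with dry friction, stays where left.
- fence (a point): Point on the face of the fence that stops the board, at bed height; cutter frame (135, 10, 35) mm. The fence is an aluminium bar with a scale, straight across the bed along the cutter's y, 12 mm high above the bed and 16 mm deep.
- cut_edge (a point): Point on the cutting edge at bed height, half way along it; cutter frame (0, -150, 35) mm. The edge runs along the cutter's x.
- trim_far (a point): Point on the board's top: end of the trim line (where the green ends) on its fence-side edge; board frame (70, -65, 5) mm.
- trim_near (a point): Point on the board's top: the other end of the trim line, on the edge nearer the robot; board frame (-70, -65, 5) mm.
- corner (a point): Point on the board's top: the corner of its fence-side edge at the green end; board frame (70, 100, 5) mm.
- blade_arm (a joint): Hinge of the blade arm, rad: 0 = level along the cutting edge; 1.3 to 1.5 = standing up at the far end, as at the start. Stiff, stays where it is. Arm 400 mm long, 28 mm deep, just outside the cutting edge (cutter y = -151 to -177 mm), pivot at cutter x = 190 mm, 55 mm above the table.
- lever_grip (a point): Middle of the black handle of the blade arm, 350 mm from its pivot.
- eraser: Pink block eraser, 20 x 45 x 12 mm, lying on the cutter's bed at the near left corner. Origin: centre of its underside. To be left alone.
- stapler: Red and black stapler, 50 x 145 mm, 54 mm high, on the table left of the cutter, near its near corner. Origin: centre of its underside. To be left alone.
- glue_stick: Glue stick standing on the table right of the cutter, 28 mm across, 95 mm high, white with a blue cap. Origin: centre of its underside. To be left alone.
- sticky_notes: Yellow pad of sticky notes, 75 x 75 x 18 mm, on the table right of the cutter. Origin: centre of its underside. To be left alone.
- notebook: Closed lime-green wire-bound notebook, 212 x 150 x 15 mm, lying on the table left of the cutter. Origin: centre of its underside. To be left alone.
- sharpener: Small metal pencil sharpener, 28 x 16 x 13 mm, on the table right of the cutter. Origin: centre of its underside. To be left alone.
Things that resemble listed ones, but are neither listed nor needed, are in the scene too. Of the things shaped like the board, the green one is meant.

How it is judged:
By the outcome, as a careful person would: the job done as asked, in the order asked, and still so for the second after the job is handed in, with the robot touching nothing.
It also fails if it takes over 61 s, if anything falls off the work surface, if the arm or the gripper's body presses on something with over 40 N, if the wrist force passes 120 N, or if a joint passes its speed limit or range.

### The arm

A 6-joint arm with a two-finger parallel gripper is mounted at the origin on the work surface. World frame = base frame: x ahead of the robot, y to its left, z up, the work surface at z = 0. Lengths are in m, angles in rad, forces in N, time in s.
With the tool pointing down it reaches from about 0.375 to 0.975 m from the base axis. Payload 3.8 kg.
Tool frame: the origin (TCP) lies at the very end of the fingers, on their centre line; the grasp point (between the pads) lies 19 mm behind it; z points along the fingers, y is the line along which they close (so a half turn about z gives the same grasp; the last joint's range is limited). The gripper opens to 85 mm and grips with 20 to 120 N. Pads are 22 mm wide; open, the fingers measure 114 mm over their backs; the gripper's body (76 mm by 85 mm) begins 54 mm behind the grasp point. The pads swing forward as they close: fully open they stand 13 mm farther back than shut.
Start: joints at [-1.147, 0.264, 1.604, -0, 1.274, -0.037], TCP at [0.3, -0.605, 0.231] pointing down, gripper open.
Joint ranges: [-2.63, 2.63], [-0.94, 2.18], [0.31, 2.57], [-1.31, 4.45], [0, 2.66], [-2.55, 2.55]. Speed limits (rad/s): [2.57, 2.57, 3.14, 3.14, 3.14, 3.14].

### API

Orientations are given as a rotation vector (axis times angle).
In Python, from workcell import monitor, viewer, workorder gives the robot as it stands.
- The arm moves only by the tool jog_arm, never from a script. Its argument "commands" is a list of rows, each an object with "travel": the shift along the tool's x, y, z in mm, a list of three; "rot": the turn, a rotation vector about the tool's x, y, z in degrees, a list of three; "claw": the closure in counts, from 0 (fully open) to 255 (shut). A call has exactly 5 rows; each row shifts and turns the commanded pose from where the row before left it, along the tool's axes as they then stand; what a row does not reach is not made up. A row lasts 1/10 s, in which the tool goes at most 50 mm and 8.59 degrees, less where a joint would pass 70% of its speed; a pose out of reach is approached as far as the arm can. A call is refused whole if a number of a shift passes 50 or a number of a turn 8.59, either way. A call with a gripper value outside its range is refused whole. The fingers move at their own pace and stop on an object; "force" is the grip in N (left out, the last holds). Time passes only in rows, so rows that do not move let the fingers close, or fill a call up. It gives the time, the measured TCP pose, the force, the opening and the grip force at its end, in the units of the state.
- monitor.read_state(): the state, without advancing time (a new reading comes with each control period).
- viewer.read_camera(name): name is "scene" or "side" or "wrist"; returns a dict with "color" (420x560x3 uint8, blue, green, red), "camera_matrix" (3x3 intrinsics, pixels), "R" (3x3) and "t" (3): a world point X has camera coordinates R X + t. Camera axes: x right, y down, z forward; pixel columns grow to the right and rows downward; lengths in m; the calibration is good to about 2 mm. A picture is of the moment at which its call begins. There is no depth.
- workorder.finish_job(): hands the job in; it is judged then, once.
The state is a dict: "time": time; "q": joint angles; "joint_vel": joint speeds; "joint_torque": joint torques, N m; "tool_pos": TCP position; "tcp_rot": TCP orientation; "wrist_force": force on the tool from outside, world axes, zero at the start; "torque": the same for the moment, N m; "width": opening from 0.0 (shut) to 1.0 (fully open); "grip_force": force on a finger pad.
Only numpy, scipy, OpenCV 4.12 (cv2) and the standard library are available. Lean on these libraries where they do the work, as an engineer would, in place of code of your own. Each camera call takes 0.05 s, during which the arm holds its last target. There are 200 camera calls.

## Working session

There is one attempt and no reset: what is moved stays moved. The work goes in short steps, Python scripts to look and compute and a tool call to move; the robot and the scene stay as the last step left them, time stands still between calls to the robot, and variables do not carry over. Pictures are saved under pics/ and viewed, at most 10 in all, crops included, and the job is handed in when it is done.

Besides the shell and the picture viewer there is one more tool, called after "Request:" as name(argument=value, ...) on one line, values as JSON. jog_arm: Moves the arm, as the interface text tells. Its arguments: {"type":"object","properties":{"commands":{"type":"array","items":{"type":"object","properties":{"travel":{"type":"array","items":{"type":"number"}},"rot":{"type":"array","items":{"type":"number"}},"claw":{"type":"number"}}}},"force":{"type":"number"}},"required":["commands"]}

```bash
mkdir -p pics; ls; python3 - <<'E'
from workcell import monitor, viewer
import cv2,pickle
print(monitor.read_state())
for n in("scene","side"):
    c=viewer.read_camera(n); pickle.dump(c,open(f"pics/{n}0.pkl","wb")); cv2.imwrite(f"pics/{n}0.png",c["color"]); print(n,c["camera_matrix"],c["R"],c["t"])
E
```

```text
pics
{'time': 0.0, 'q': array([-1.14691411e+00,  2.64768714e-01,  1.60537326e+00, -3.03277494e-05,
        1.27366402e+00, -3.69245555e-02]), 'joint_vel': array([ 0.00162164, -0.0003235 ,  0.00118434, -0.00039617, -0.0022869 ,
       -0.00096388]), 'joint_torque': array([ 3.13389166e-03, -5.15110123e+01, -3.67307997e+01,  5.01165607e-05,
        1.28506144e-02,  4.94516871e-05]), 'tool_pos': array([ 0.29983148, -0.60395058,  0.22995192]), 'tcp_rot': array([-3.05646155e+00, -7.16965196e-01,  7.12673876e-04]), 'wrist_force': array([-0.20339136,  0.03543438, -0.32501431]), 'torque': array([-0.00597384,  0.03290028, -0.02263074]), 'grip_force': 0.0, 'width': 1.0007828059680302}
scene [[413.6294408    0.         280.01700764]
 [  0.         413.6294408  214.39947021]
 [  0.           0.           1.        ]] [[ 0.82718391  0.5618732   0.00808019]
 [ 0.46420521 -0.67515348 -0.57330734]
 [-0.31667066  0.47798147 -0.81930056]] [-0.47750615 -0.12983065  1.27160452]
side [[466.28220008   0.         280.95600586]
 [  0.         466.28220008 208.08249997]
 [  0.           0.           1.        ]] [[-0.94925731 -0.31405756  0.01668542]
 [-0.23983354  0.68855069 -0.68438134]
 [ 0.20344638 -0.65365572 -0.72893331]] [0.49803684 0.0895274  1.19967954]
```

View pics/scene0.png

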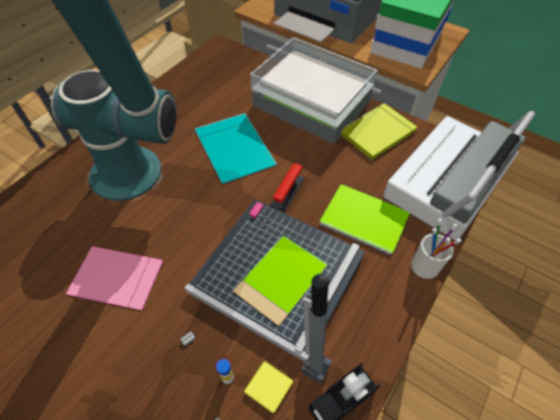

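View pics/side0.png

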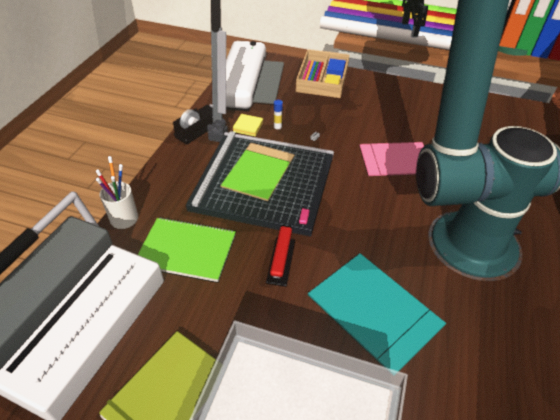

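The scene view shows the cutter bed with corners at about (187,289), (255,205), (362,245) and (308,355). There are five board-like things:
- the green board with the brown strip on the bed, at (285,272)
- the lime notebook at (365,218)
- the teal board at (235,147)
- the pink board at (115,277)
- the olive board at (380,130)

The one on the bed with the bare brown strip and black line fits the description. I'll confirm it in a crop and measure.

```bash
cat > h.py <<'E'
import numpy as np,cv2,pickle
def ray(c,uv,z):
    K,R,t=c["camera_matrix"],c["R"],c["t"]
    uv=np.atleast_2d(np.asarray(uv,float)); d=np.c_[uv,np.ones(len(uv))]@np.linalg.inv(K).T@R
    o=-R.T@t
    return o+d*((z-o[2])/d[:,2])[:,None]
def proj(c,X):
    p=(np.atleast_2d(X)@c["R"].T+c["t"])@c["camera_matrix"].T
    return p[:,:2]/p[:,2:]
def mask(c,lo,hi,roi):
    m=cv2.inRange(cv2.cvtColor(c["color"],cv2.COLOR_BGR2HSV),lo,hi)
    r=np.zeros_like(m);x0,y0,x1,y1=roi;r[y0:y1,x0:x1]=m[y0:y1,x0:x1]
    n,l,s,_=cv2.connectedComponentsWithStats(r)
    return ((l==1+np.argmax(s[1:,4]))*255).astype(np.uint8)
E
python3 - <<'E'
from h import *
o=[]
for n,roi,crop in(("scene",(230,225,330,315),(180,195,370,385)),("side",(215,140,295,205),(180,125,345,235))):
    c=pickle.load(open(f"pics/{n}0.pkl","rb"))
    m=mask(c,(30,120,60),(60,255,255),roi)
    ct=max(cv2.findContours(m,0,1)[0],key=cv2.contourArea)[:,0]
    W=ray(c,ct,.040); r=cv2.minAreaRect((W[:,:2]*1000).astype(np.float32))
    print(n,cv2.contourArea(ct),r,cv2.boxPoints(r).round())
    x0,y0,x1,y1=crop
    k=c["color"][y0:y1,x0:x1]; o.append(cv2.resize(k,None,fx=390/k.shape[1],fy=390/k.shape[1],interpolation=2))
h=max(i.shape[0] for i in o); cv2.imwrite("pics/crop1.png",np.hstack([cv2.copyMakeBorder(i,0,h-i.shape[0],0,0,0) for i in o]))
E
```

```text
scene 3279.5 ((607.6920166015625, -21.558860778808594), (166.22190856933594, 143.6259307861328), 86.30786895751953) [[ 531. -100.]
 [ 674. -109.]
 [ 685.   57.]
 [ 541.   66.]]
side 1966.0 ((606.82861328125, -21.79608154296875), (166.871337890625, 142.99969482421875), 86.546875) [[ 530. -101.]
 [ 673. -109.]
 [ 683.   57.]
 [ 540.   66.]]
```

View pics/crop1.png

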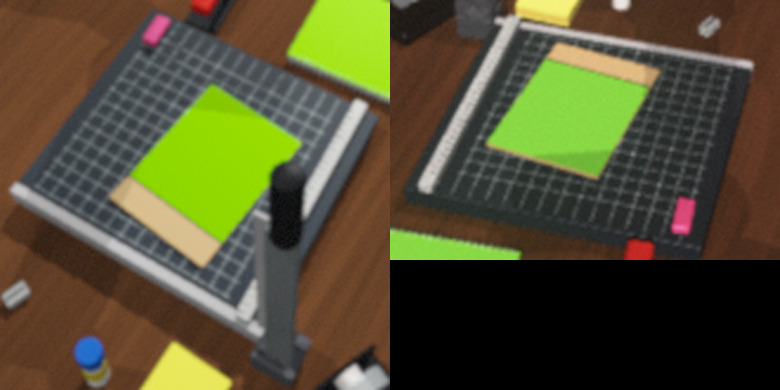

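The crop confirms it: the board on the bed has the green face and a brown strip towards the cutting edge. Both views give a green face of 166x143 mm, against the expected 165x140. Next I'll measure the cutter pose from the fence and the steel strip.

```bash
python3 - <<'E'
from h import *
o=[]
for n,(x0,y0,x1,y1) in(("scene",(180,195,370,365)),("side",(185,125,345,240))):
    c=pickle.load(open(f"pics/{n}0.pkl","rb"))
    # rectify: bed plane z=.035, world x up, 1px = 1 mm
    P=np.float32([[.4,-.3],[.9,-.3],[.9,.3],[.4,.3]])
    uv=proj(c,np.c_[P,np.full(4,.035)]).astype(np.float32)
    dst=np.float32([[600,500],[600,0],[0,0],[0,500]])/1.5
    H=cv2.getPerspectiveTransform(uv,dst)
    im=cv2.warpPerspective(c["color"],H,(400,334),flags=cv2.INTER_CUBIC)
    o.append(im)
    hsv=cv2.cvtColor(c["color"],cv2.COLOR_BGR2HSV)
    m=cv2.inRange(hsv,(0,0,130),(180,70,255)); r=np.zeros_like(m); r[y0:y1,x0:x1]=m[y0:y1,x0:x1]
    k,l,s,_=cv2.connectedComponentsWithStats(r)
    for i in range(1,k):
        if s[i,4]>50:
            p=np.argwhere(l==i)[:,::-1]
            for z in(.035,.047):
                R=cv2.minAreaRect((ray(c,p,z)[:,:2]*1000).astype(np.float32)); print(n,s[i],z,[np.round(q,1) for q in R],cv2.boxPoints(R).round().tolist())
cv2.imwrite("pics/rect.png",np.hstack(o))
E
```

```text
scene [328 243  31  57 466] 0.035 [array([720.2,  66.5]), array([ 20.3, 177.8]), np.float64(3.9)] [[704.0, 155.0], [716.0, -23.0], [736.0, -22.0], [724.0, 156.0]]
scene [328 243  31  57 466] 0.047 [array([722. ,  60.2]), array([ 20. , 175.5]), np.float64(3.9)] [[706.0, 147.0], [718.0, -28.0], [738.0, -27.0], [726.0, 148.0]]
scene [ 184  284  125   75 1016] 0.035 [array([ 592.2, -159.3]), array([342. ,  54.5]), np.float64(4.5)] [[420.0, -146.0], [424.0, -200.0], [765.0, -173.0], [760.0, -119.0]]
scene [ 184  284  125   75 1016] 0.047 [array([ 595.6, -162.8]), array([337.7,  53.8]), np.float64(4.5)] [[425.0, -149.0], [429.0, -203.0], [766.0, -176.0], [762.0, -123.0]]
scene [181 332  13  12  92] 0.035 [array([ 514.1, -284.6]), array([28.3, 17.1]), np.float64(74.1)] [[502.0, -296.0], [518.0, -301.0], [526.0, -273.0], [510.0, -269.0]]
scene [181 332  13  12  92] 0.047 [array([ 518.5, -286.4]), array([27.9, 16.9]), np.float64(74.1)] [[507.0, -298.0], [523.0, -302.0], [530.0, -275.0], [514.0, -271.0]]
side [192 131 142  76 835] 0.035 [array([ 661.3, -100.7]), array([449.3, 246.7]), np.float64(48.8)] [[420.0, -188.0], [606.0, -351.0], [902.0, -13.0], [716.0, 150.0]]
side [192 131 142  76 835] 0.047 [array([655.7, -87.5]), array([443.3, 243.4]), np.float64(48.8)] [[418.0, -174.0], [601.0, -334.0], [893.0, -1.0], [710.0, 159.0]]
```

View pics/rect.png

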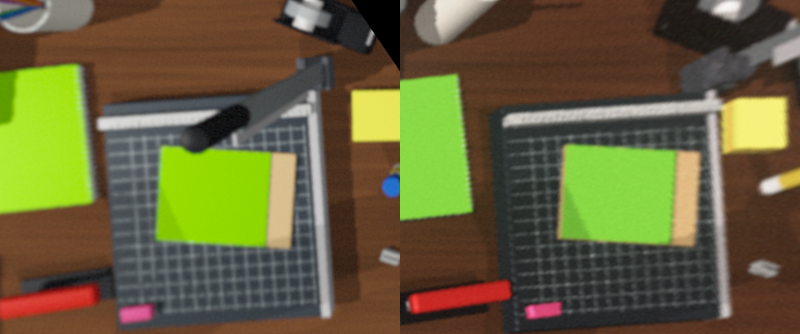

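The rectified views show the cutter turned about +3.9° and the board about -3.5°. I'll fit the fence face and the cutting edge as lines.

```bash
cat >> h.py <<'E'
def rectify(c,z,x0,x1,y0,y1,s):
    """row = (x1-x)/s, col = (y1-y)/s"""
    P=np.float32([[x0,y0],[x1,y0],[x1,y1],[x0,y1]])
    w,h=round((y1-y0)/s),round((x1-x0)/s)
    H=cv2.getPerspectiveTransform(proj(c,np.c_[P,np.full(4,z)]).astype(np.float32),np.float32([[w,h],[w,0],[0,0],[0,h]]))
    return cv2.warpPerspective(c["color"],H,(w,h),flags=cv2.INTER_CUBIC)
def rline(p):
    vx,vy,x,y=cv2.fitLine(np.float32(p),cv2.DIST_HUBER,0,.01,.01).ravel(); 
    r=(np.array(p)-[x,y])@[-vy,vx]; return np.array([vx,vy]),np.array([x,y]),np.sqrt((r**2).mean())
E
python3 - <<'E'
from h import *
for n in("scene","side"):
    c=pickle.load(open(f"pics/{n}0.pkl","rb"))
    for z in (.035,.047):
        im=cv2.GaussianBlur(rectify(c,z,.4,.85,-.3,.25,.0005),(0,0),3); v=im.min(2).astype(float)
        g=np.gradient(v,axis=0)  # rows: bright fence, then dark bed below (negative)
        f=[];b=[]
        for col in range(int((.25-.14)/.0005),int((.25+.05)/.0005),10):   # y .14..-.05
            y=.25-col*.0005; xc=.72-.068*(y-.066)
            r0=int((.85-xc-.03)/.0005); r1=int((.85-xc+.03)/.0005)
            rr=r0+np.argmin(g[r0:r1,col]); f.append((.85-rr*.0005,y))
            rr=r0+np.argmax(g[r0:r1,col]); b.append((.85-rr*.0005,y))
        for nm,L in(("fence lower",f),("fence upper",b)):
            d,p,e=rline(L); x=p[0]+d[0]/d[1]*(0-p[1]); print(n,z,nm,"x at y=0 %.4f"%x,"ang %.2f"%np.degrees(np.arctan(-d[0]/d[1])),"rms %.4f"%e)
    im=cv2.GaussianBlur(rectify(c,.035,.4,.85,-.3,.25,.0005),(0,0),3); v=im.min(2).astype(float)
    g=np.gradient(v,axis=1); f=[];b=[]
    for x in np.arange(.45,.66,.005):
        yc=-.165+.068*(x-.6); row=int((.85-x)/.0005); c0=int((.25-yc-.03)/.0005);c1=int((.25-yc+.03)/.0005)
        f.append((x,.25-.0005*(c0+np.argmin(g[row,c0:c1])))); b.append((x,.25-.0005*(c0+np.argmax(g[row,c0:c1]))))
    for nm,L in(("strip outer",f),("strip inner",b)):
        d,p,e=rline(L); print(n,nm,"y at x=.6 %.4f"%(p[1]+d[1]/d[0]*(.6-p[0])),"ang %.2f"%np.degrees(np.arctan(d[1]/d[0])),"rms %.4f"%e)
E
```

```text
scene 0.035 fence lower x at y=0 0.7200 ang 6.87 rms 0.0058
scene 0.035 fence upper x at y=0 0.7348 ang 3.92 rms 0.0087
scene 0.047 fence lower x at y=0 0.7200 ang 5.89 rms 0.0053
scene 0.047 fence upper x at y=0 0.7360 ang 4.09 rms 0.0078
scene strip outer y at x=.6 -0.1832 ang 3.97 rms 0.0059
scene strip inner y at x=.6 -0.1694 ang 3.98 rms 0.0004
side 0.035 fence lower x at y=0 0.7222 ang 4.03 rms 0.0006
side 0.035 fence upper x at y=0 0.7404 ang 4.14 rms 0.0005
side 0.047 fence lower x at y=0 0.7166 ang 3.87 rms 0.0005
side 0.047 fence upper x at y=0 0.7344 ang 3.97 rms 0.0004
side strip outer y at x=.6 -0.1827 ang 3.87 rms 0.0006
side strip inner y at x=.6 -0.1683 ang 3.76 rms 0.0006
```

Request:
jog_arm(commands=[{"travel": [28,-28,2],"claw": 0},{"travel": [28,-28,2],"claw": 0},{"travel": [28,-28,2],"claw": 0},{"travel": [28,-28,2],"claw": 0},{"travel": [28,-28,2],"claw": 0}], force=20)

```text
$.commands[0]: bad value
```

Request:
jog_arm(commands=[{"travel": [28,-28,5],"claw": 0},{"travel": [28,-28,5],"claw": 0},{"travel": [28,-28,5],"claw": 0},{"travel": [28,-28,5],"claw": 0},{"travel": [28,-28,5],"claw": 0}])

```text
$.commands[0]: bad value
```

Request:
jog_arm(commands=[{"travel": [28,-27,5],"claw": 0},{"travel": [28,-27,5],"claw": 0},{"travel": [28,-27,5],"claw": 0},{"travel": [28,-27,5],"claw": 0},{"travel": [28,-27,5],"claw": 0}])

```text
$.commands[0]: bad value
```

Request:
jog_arm(commands=[{"rot": [0,0,7.5],"claw": 0},{"rot": [0,0,7.5],"claw": 0},{"rot": [0,0,7.5],"claw": 0},{"claw": 0},{"claw": 0}])

```text
$.commands[0]: bad value
```

Request:
jog_arm(commands=[{"travel": [28,-28,2],"rot": [0,0,0],"claw": 0},{"travel": [28,-28,2],"rot": [0,0,0],"claw": 0},{"travel": [28,-28,2],"rot": [0,0,0],"claw": 0},{"travel": [28,-28,2],"rot": [0,0,0],"claw": 0},{"travel": [28,-28,2],"rot": [0,0,0],"claw": 0}], force=20)

```text
time: 0.6
tool_pos: [0.3633, -0.4152, 0.2206]
tcp_rot: [-3.058, -0.717, 0.0]
wrist_force: [1.1, 0.6, 0.3]
width: 1.0
grip_force: 0.0
```

Request:
jog_arm(commands=[{"travel": [28,-28,5],"rot": [0,0,0],"claw": 0},{"travel": [28,-28,5],"rot": [0,0,0],"claw": 0},{"travel": [28,-28,5],"rot": [0,0,0],"claw": 0},{"travel": [28,-28,5],"rot": [0,0,0],"claw": 0},{"travel": [28,-28,5],"rot": [0,0,0],"claw": 0}])

```text
time: 1.1
tool_pos: [0.4263, -0.2276, 0.1958]
tcp_rot: [-3.058, -0.717, 0.0]
wrist_force: [1.2, 0.3, 0.5]
width: 0.998
grip_force: 0.0
```

Request:
jog_arm(commands=[{"travel": [28,-27,5],"rot": [0,0,0],"claw": 0},{"travel": [28,-27,5],"rot": [0,0,0],"claw": 0},{"travel": [28,-27,5],"rot": [0,0,0],"claw": 0},{"travel": [28,-27,5],"rot": [0,0,0],"claw": 0},{"travel": [28,-27,5],"rot": [0,0,0],"claw": 0}])

```text
time: 1.6
tool_pos: [0.4917, -0.0445, 0.1708]
tcp_rot: [-3.058, -0.718, 0.001]
wrist_force: [-0.2, -0.2, 0.4]
width: 1.0
grip_force: 0.0
```

Request:
jog_arm(commands=[{"travel": [0,0,0],"rot": [0,0,7.5],"claw": 0},{"travel": [0,0,0],"rot": [0,0,7.5],"claw": 0},{"travel": [0,0,0],"rot": [0,0,7.5],"claw": 0},{"travel": [0,0,0],"rot": [0,0,0],"claw": 0},{"travel": [0,0,0],"rot": [0,0,0],"claw": 0}])

```text
time: 2.1
tool_pos: [0.4915, -0.0461, 0.171]
tcp_rot: [-3.139, -0.112, 0.001]
wrist_force: [0.2, -0.3, -0.5]
width: 1.001
grip_force: 0.0
```

```bash
python3 - <<'E'
from workcell import monitor, viewer
import cv2,pickle,numpy as np
s=monitor.read_state(); print(s["time"],s["tool_pos"],s["tcp_rot"],s["q"],s["wrist_force"])
c=viewer.read_camera("wrist"); pickle.dump(c,open("pics/w1.pkl","wb")); cv2.imwrite("pics/w1.png",c["color"]); print(c["R"],c["t"])
E
```

```text
2.1 [ 0.49150868 -0.04607405  0.17097717] [-3.13948125e+00 -1.11736063e-01  9.23023525e-04] [-1.43939270e-01 -3.37716667e-02  2.04925857e+00  1.83994416e-05
  1.12670600e+00  1.35569795e+00] [ 0.15590558 -0.30673534 -0.50127096]
[[ 7.11290489e-02 -9.97467063e-01 -3.41536936e-04]
 [-9.55907647e-01 -6.82632593e-02  2.85623349e-01]
 [-2.84923198e-01 -1.99896394e-02 -9.58341894e-01]] [-0.08022981  0.44785451  0.461215  ]
```

View pics/w1.png

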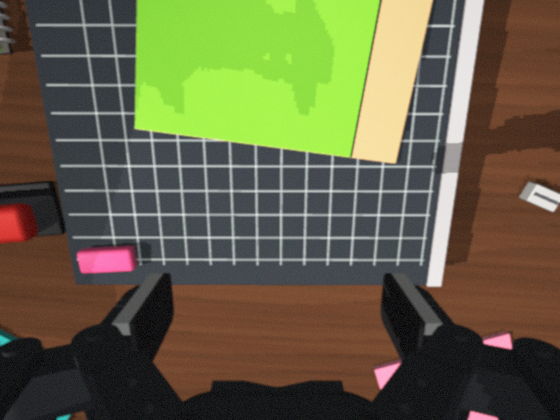

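Wrist view: the board's near edge runs from (135,129) through the trim end at (352,157) to the corner at (397,163). The strip's near outer corner is at (441,286) and the bed's near-left corner at (75,284). The fingertips are near (170,275) and (385,275).

```bash
cat >> h.py <<'E'
from scipy.spatial.transform import Rotation as Ro
TH=np.radians(3.95); XH=np.array([np.cos(TH),np.sin(TH)]); YH=np.array([-XH[1],XH[0]])
O=np.array([588,-33.5])
def cut(W): # world m -> cutter mm
    r=np.atleast_2d(W)[:,:2]*1000-O; return np.c_[r@XH,r@YH]
E
python3 - <<'E'
from h import *
c=pickle.load(open("pics/w1.pkl","rb"))
b=ray(c,[(135,129),(352,157),(397,163)],.040); e=ray(c,[(441,286),(75,284),(482,0)],.035)
print("board",cut(b).round(1),np.linalg.norm(np.diff(b,axis=0),axis=1)); print("bed (-170,-150),(-170,170),edge",cut(e).round(1))
R=Ro.from_rotvec([-3.1395,-.1117,.0009]).as_matrix(); p=np.array([.4915,-.0461,.171]); print(p,cut(p),"yaw",np.degrees(np.arctan2(R[1,0],R[0,0])))
for z in(-.013,0):
    for y in(-.0425,.0425):
        for x in(-.011,.011): print(x,y,z,proj(c,p+R@[x,y,z]).round())
E
```

```text
board [[-39.5 101.8]
 [-60.2 -63.1]
 [-64.7 -98.2]] [0.16609649 0.03540804]
bed (-170,-150),(-170,170),edge [[-173.2 -149. ]
 [-172.   170.9]
 [  48.4 -147.8]]
[ 0.4915 -0.0461  0.171 ] [[-97.13873098  -5.9225791 ]] yaw 4.075326249482873
-0.011 -0.0425 -0.013 [[177. 318.]]
0.011 -0.0425 -0.013 [[173. 270.]]
-0.011 0.0425 -0.013 [[380. 318.]]
0.011 0.0425 -0.013 [[384. 270.]]
-0.011 -0.0425 0 [[185. 302.]]
0.011 -0.0425 0 [[181. 257.]]
-0.011 0.0425 0 [[372. 302.]]
0.011 0.0425 0 [[376. 257.]]
```

Wrist measurements agree with the plan: the tips sit 13 mm behind the TCP when open, the trim segment measures 35.4 mm, and the near edge is where expected. Lowering now.

Request:
jog_arm(commands=[{"travel": [0,0,30],"rot": [0,0,0],"claw": 0},{"travel": [0,0,35],"rot": [0,0,0],"claw": 0},{"travel": [0,0,35],"rot": [0,0,0],"claw": 0},{"travel": [0,0,25],"rot": [0,0,0],"claw": 0},{"travel": [0,0,10],"rot": [0,0,0],"claw": 0}])

```text
time: 2.65
tool_pos: [0.4892, -0.0459, 0.0334]
tcp_rot: [-3.139, -0.109, 0.008]
wrist_force: [0.3, 0.1, 0.6]
width: 1.001
grip_force: 0.0
```

Request:
jog_arm(commands=[{"travel": [0,0,4],"rot": [0,0,0],"claw": 0},{"travel": [0,0,4],"rot": [0,0,0],"claw": 0},{"travel": [0,0,2],"rot": [0,0,0],"claw": 0},{"travel": [0,0,1],"rot": [0,0,0],"claw": 0},{"travel": [0,0,0],"rot": [0,0,0],"claw": 0}])

```text
time: 3.15
tool_pos: [0.4925, -0.0462, 0.0261]
tcp_rot: [3.139, 0.107, 0.002]
wrist_force: [-0.2, 0.3, -0.8]
width: 1.003
grip_force: 0.0
```

Request:
jog_arm(commands=[{"travel": [0,0,1],"rot": [0,0,0],"claw": 0},{"travel": [0,0,0.5],"rot": [0,0,0],"claw": 0},{"travel": [0,0,0],"rot": [0,0,0],"claw": 0},{"travel": [0,0,0],"rot": [0,0,0],"claw": 0},{"travel": [0,0,0],"rot": [0,0,0],"claw": 0}])

```text
time: 3.65
tool_pos: [0.4918, -0.0461, 0.0238]
tcp_rot: [-3.14, -0.107, 0.0]
wrist_force: [-0.0, -0.4, -0.0]
width: 0.999
grip_force: 0.0
```

```bash
python3 - <<'E'
from h import *
from workcell import monitor, viewer
s=monitor.read_state(); print(s["tool_pos"],s["tcp_rot"],s["wrist_force"],cut(s["tool_pos"]))
c=viewer.read_camera("wrist"); cv2.imwrite("pics/w2.png",c["color"])
E
```

```text
[ 0.49178269 -0.04610267  0.02377603] [-3.13974860e+00 -1.06968986e-01  5.52954527e-05] [-0.0481985  -0.39681362 -0.04045917] [[-96.8568995   -5.94472065]]
```

View pics/w2.png

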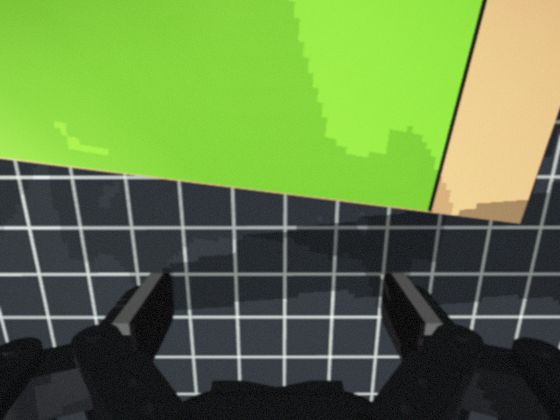

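Fingers are at bed height and clear of the board's near edge, which runs from (0,160) to (522,222). Pushing toward the fence now.

Request:
jog_arm(commands=[{"travel": [6,0,0],"rot": [0,0,0],"claw": 0},{"travel": [8,0,0],"rot": [0,0,0],"claw": 0},{"travel": [8,0,0],"rot": [0,0,0],"claw": 0},{"travel": [8,0,0],"rot": [0,0,0],"claw": 0},{"travel": [6,0,0],"rot": [0,0,0],"claw": 0}])

```text
time: 4.2
tool_pos: [0.5287, -0.0437, 0.0239]
tcp_rot: [3.14, 0.107, -0.0]
wrist_force: [-1.6, -0.4, 0.9]
width: 0.998
grip_force: 0.9
```

Request:
jog_arm(commands=[{"travel": [6,0,0],"rot": [0,0,0],"claw": 0},{"travel": [6,0,0],"rot": [0,0,0],"claw": 0},{"travel": [6,0,0],"rot": [0,0,0],"claw": 0},{"travel": [6,0,0],"rot": [0,0,0],"claw": 0},{"travel": [6,0,0],"rot": [0,0,0],"claw": 0}])

```text
time: 4.7
tool_pos: [0.558, -0.0415, 0.0236]
tcp_rot: [-3.14, -0.107, 0.0]
wrist_force: [-1.3, -0.3, 1.3]
width: 1.0
grip_force: 0.6
```

```bash
cat >> h.py <<'E'
def look(n,save=None):
    from workcell import monitor, viewer
    c=viewer.read_camera(n); s=monitor.read_state()
    print("t",round(s["time"],2),"tcp",s["tool_pos"].round(4),"cut",cut(s["tool_pos"]).round(1),"yaw %.2f"%np.degrees(2*np.arctan2(s["tcp_rot"][1],s["tcp_rot"][0])),"F",s["wrist_force"].round(1))
    if save: pickle.dump(c,open(f"pics/{save}.pkl","wb")); cv2.imwrite(f"pics/{save}.png",c["color"])
    return c
def green(c,roi):
    m=mask(c,(30,120,60),(60,255,255),roi); ct=max(cv2.findContours(m,0,1)[0],key=cv2.contourArea)[:,0]
    r=cv2.minAreaRect(cut(ray(c,ct,.040)).astype(np.float32)); print("green",np.round(r[0],1),np.round(r[1],1),round(r[2],2)); print(cv2.boxPoints(r).round(1).tolist())
E
python3 - <<'E'
from h import *
c=look("side","s2"); green(c,(200,133,300,210))
E
```

```text
t 4.75 tcp [ 0.5593 -0.0415  0.0239] cut [[-29.2  -6. ]] yaw -356.10 F [0.2 0.8 0.3]
green [51.  19.8] [166.4 142.9] 89.97
[[-20.5, -63.400001525878906], [122.4000015258789, -63.5], [122.5, 102.9000015258789], [-20.399999618530273, 103.0]]
```

Request:
jog_arm(commands=[{"travel": [3,0,0],"rot": [0,0,0],"claw": 0},{"travel": [3,0,0],"rot": [0,0,0],"claw": 0},{"travel": [3,0,0],"rot": [0,0,0],"claw": 0},{"travel": [0,0,0],"rot": [0,0,0],"claw": 0},{"travel": [-6,0,0],"rot": [0,0,0],"claw": 0}])

```text
time: 5.25
tool_pos: [0.5616, -0.0415, 0.0241]
tcp_rot: [3.14, 0.107, 0.003]
wrist_force: [0.2, -0.2, 0.0]
width: 1.0
grip_force: 0.0
```

Request:
jog_arm(commands=[{"travel": [-10,0,0],"rot": [0,0,0],"claw": 0},{"travel": [0,0,-25],"rot": [0,0,0],"claw": 0},{"travel": [0,0,-40],"rot": [0,0,0],"claw": 0},{"travel": [0,-20,-15],"rot": [0,0,-8],"claw": 0},{"travel": [0,-20,0],"rot": [0,0,-8],"claw": 0}])

```text
time: 5.75
tool_pos: [0.5473, -0.0028, 0.1076]
tcp_rot: [3.092, 0.549, 0.011]
wrist_force: [0.3, 0.6, -0.8]
width: 0.995
grip_force: 0.0
```

Request:
jog_arm(commands=[{"travel": [0,-20,0],"rot": [0,0,-8],"claw": 0},{"travel": [0,-20,0],"rot": [0,0,-8],"claw": 0},{"travel": [0,0,0],"rot": [0,0,-8],"claw": 0},{"travel": [0,0,0],"rot": [0,0,-8],"claw": 0},{"travel": [0,0,0],"rot": [0,0,-8],"claw": 0}])

```text
time: 6.25
tool_pos: [0.5277, 0.034, 0.1036]
tcp_rot: [-2.717, -1.577, 0.001]
wrist_force: [0.5, -0.1, -0.4]
width: 0.998
grip_force: 0.0
```

Request:
jog_arm(commands=[{"travel": [0,0,0],"rot": [0,0,-8.5],"claw": 0},{"travel": [0,0,0],"rot": [0,0,-8.5],"claw": 0},{"travel": [0,0,0],"rot": [0,0,-8.5],"claw": 0},{"travel": [0,0,0],"rot": [0,0,-8.5],"claw": 0},{"travel": [0,0,0],"rot": [0,0,0],"claw": 0}])

```text
time: 6.75
tool_pos: [0.5279, 0.0337, 0.1036]
tcp_rot: [-2.144, -2.296, 0.001]
wrist_force: [-0.4, -0.7, -0.4]
width: 1.001
grip_force: 0.0
```

```bash
python3 - <<'E'
from h import *
c=look("side","s3"); green(c,(200,133,300,210))
E
```

```text
t 6.8 tcp [0.5281 0.0338 0.1036] cut [[-55.1  71.2]] yaw -266.29 F [-0.4  1.   0.2]
green [60.3 19.6] [166.3 141.8] 89.84
[[-10.800000190734863, -63.29999923706055], [131.0, -63.70000076293945], [131.5, 102.5999984741211], [-10.300000190734863, 103.0]]
```

Request:
jog_arm(commands=[{"travel": [14,0,0],"rot": [0,0,-0.2],"claw": 0},{"travel": [20,25,0],"rot": [0,0,0],"claw": 0},{"travel": [20,30,0],"rot": [0,0,0],"claw": 0},{"travel": [0,35,0],"rot": [0,0,0],"claw": 0},{"travel": [0,25,0],"rot": [0,0,0],"claw": 0}])

```text
time: 7.3
tool_pos: [0.6415, 0.0981, 0.1039]
tcp_rot: [2.141, 2.298, 0.002]
wrist_force: [-0.9, 0.0, -0.0]
width: 1.001
grip_force: 0.0
```

Request:
jog_arm(commands=[{"travel": [0,0,30],"rot": [0,0,0],"claw": 0},{"travel": [0,0,25],"rot": [0,0,0],"claw": 0},{"travel": [0,0,10],"rot": [0,0,0],"claw": 0},{"travel": [0,0,0],"rot": [0,0,0],"claw": 0},{"travel": [0,0,0],"rot": [0,0,0],"claw": 0}])

```text
time: 7.8
tool_pos: [0.6402, 0.0964, 0.0394]
tcp_rot: [2.141, 2.299, 0.001]
wrist_force: [0.5, -0.3, -0.2]
width: 0.997
grip_force: 0.0
```

```bash
python3 - <<'E'
from h import *
c=look("wrist","w3")
E
```

```text
t 7.85 tcp [0.6408 0.0964 0.0402] cut [[ 61.7 126. ]] yaw 94.08 F [-0.4 -0.  -0.3]
```

View pics/w3.png

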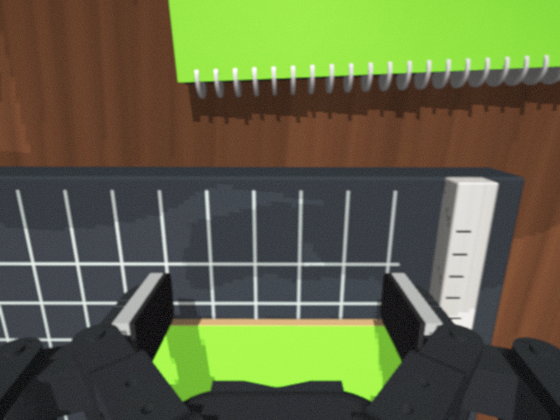

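The wrist view shows the board's green end at row 322, between the fingers at (170,275) and (385,275), and the fence on the right at x≈465. I'll check the clearance behind the fingers by ray.

```bash
python3 - <<'E'
from h import *
c=pickle.load(open("pics/w3.pkl","rb"))
print(cut(ray(c,[(190,322),(370,322)],.040)).round(1), "fence top edge",cut(ray(c,[(443,190),(436,280)],.047)).round(1))
E
```

```text
[[ 22.1 104.1]
 [105.3 104.2]] fence top edge [[127.2 168.3]
 [129.5 129.3]]
```

Request:
jog_arm(commands=[{"travel": [0,0,10],"rot": [0,0,0],"claw": 0},{"travel": [0,0,6],"rot": [0,0,0],"claw": 0},{"travel": [0,0,0],"rot": [0,0,0],"claw": 0},{"travel": [0,0,0],"rot": [0,0,0],"claw": 0},{"travel": [-3,0,0],"rot": [0,0,0],"claw": 0}])

```text
time: 8.35
tool_pos: [0.6401, 0.0931, 0.0229]
tcp_rot: [-2.14, -2.3, 0.0]
wrist_force: [0.1, 0.1, -0.5]
width: 0.999
grip_force: 0.0
```

Request:
jog_arm(commands=[{"travel": [-6,0,0],"rot": [0,0,0],"claw": 0},{"travel": [-6,0,0],"rot": [0,0,0],"claw": 0},{"travel": [-6,0,0],"rot": [0,0,0],"claw": 0},{"travel": [-6,0,0],"rot": [0,0,0],"claw": 0},{"travel": [-6,0,0],"rot": [0,0,0],"claw": 0}])

```text
time: 8.85
tool_pos: [0.6423, 0.0625, 0.0229]
tcp_rot: [-2.141, -2.299, -0.0]
wrist_force: [0.1, 1.0, 0.5]
width: 1.0
grip_force: 0.5
```

```bash
python3 - <<'E'
from h import *
c=look("side","s4"); green(c,(200,133,300,210))
E
```

```text
t 8.9 tcp [0.6425 0.0616 0.0229] cut [[60.9 91.1]] yaw 94.07 F [ 0.8 -0.3 -0.1]
green [36.2 -1.1] [ 92.5 166.7] 0.38
[[-10.600000381469727, 81.9000015258789], [-9.5, -84.80000305175781], [83.0, -84.19999694824219], [81.9000015258789, 82.5]]
```

Request:
jog_arm(commands=[{"travel": [-6,0,-1],"rot": [0,0,0],"claw": 0},{"travel": [-6,0,0],"rot": [0,0,0],"claw": 0},{"travel": [-6,0,0],"rot": [0,0,0],"claw": 0},{"travel": [-6,0,0],"rot": [0,0,0],"claw": 0},{"travel": [-6,0,0],"rot": [0,0,0],"claw": 0}])

```text
time: 9.4
tool_pos: [0.6444, 0.0326, 0.0238]
tcp_rot: [-2.141, -2.299, -0.0]
wrist_force: [0.6, 0.3, -0.3]
width: 0.998
grip_force: 0.3
```

Request:
jog_arm(commands=[{"travel": [-6,0,0],"rot": [0,0,0],"claw": 0},{"travel": [-6,0,0],"rot": [0,0,0],"claw": 0},{"travel": [-6,0,0],"rot": [0,0,0],"claw": 0},{"travel": [-4,0,0],"rot": [0,0,0],"claw": 0},{"travel": [-2,0,0],"rot": [0,0,0],"claw": 0}])

```text
time: 9.9
tool_pos: [0.6462, 0.0087, 0.0238]
tcp_rot: [2.141, 2.299, 0.0]
wrist_force: [0.2, 0.6, -1.0]
width: 1.002
grip_force: 0.3
```

```bash
python3 - <<'E'
from h import *
c=look("side","s5"); green(c,(200,133,300,210))
E
```

```text
t 9.95 tcp [0.6462 0.0086 0.0238] cut [[60.9 38. ]] yaw 94.08 F [-0.4  0.6  0.4]
green [ 34.8 -55.6] [ 89.5 166.5] 0.11
[[-10.100000381469727, 27.600000381469727], [-9.800000190734863, -138.89999389648438], [79.69999694824219, -138.6999969482422], [79.4000015258789, 27.799999237060547]]
```

Request:
jog_arm(commands=[{"travel": [12,0,0],"rot": [0,0,0],"claw": 0},{"travel": [3,0,-20],"rot": [0,0,0],"claw": 0},{"travel": [0,0,-40],"rot": [0,0,0],"claw": 0},{"travel": [0,-20,-30],"rot": [0,0,8],"claw": 0},{"travel": [0,-30,-10],"rot": [0,0,8],"claw": 0}])

```text
time: 10.45
tool_pos: [0.5989, 0.0256, 0.1286]
tcp_rot: [2.441, 1.969, 0.011]
wrist_force: [0.5, -0.8, -0.6]
width: 1.0
grip_force: 0.0
```

Request:
jog_arm(commands=[{"travel": [0,-30,0],"rot": [0,0,8],"claw": 0},{"travel": [0,-30,0],"rot": [0,0,8],"claw": 0},{"travel": [0,-30,0],"rot": [0,0,8],"claw": 0},{"travel": [0,0,0],"rot": [0,0,8.5],"claw": 0},{"travel": [0,0,0],"rot": [0,0,8.5],"claw": 0}])

```text
time: 10.95
tool_pos: [0.5099, 0.0565, 0.1239]
tcp_rot: [-2.98, -0.993, -0.0]
wrist_force: [0.2, 0.1, 0.1]
width: 1.002
grip_force: 0.0
```

Request:
jog_arm(commands=[{"travel": [0,0,0],"rot": [0,0,8.5],"claw": 0},{"travel": [0,0,0],"rot": [0,0,8.5],"claw": 0},{"travel": [0,0,0],"rot": [0,0,8.2],"claw": 0},{"travel": [0,0,0],"rot": [0,0,8],"claw": 0},{"travel": [0,0,0],"rot": [0,0,0],"claw": 0}])

```text
time: 11.45
tool_pos: [0.5109, 0.0561, 0.1239]
tcp_rot: [-3.14, -0.108, -0.0]
wrist_force: [0.7, 0.1, 0.6]
width: 0.996
grip_force: 0.0
```

```bash
python3 - <<'E'
from h import *
c=look("side","s6"); green(c,(200,133,300,210))
E
```

```text
t 11.5 tcp [0.511  0.0559 0.1239] cut [[-70.7  94.5]] yaw -355.89 F [ 1.1 -0.2 -0.3]
green [ 61.  -55.8] [140.2 167.6] 0.86
[[-10.300000190734863, 27.0], [-7.800000190734863, -140.60000610351562], [132.39999389648438, -138.5], [129.89999389648438, 29.100000381469727]]
```

Request:
jog_arm(commands=[{"travel": [8,36,-12],"rot": [0,0,0],"claw": 0},{"travel": [8,37,-12],"rot": [0,0,0],"claw": 0},{"travel": [8,37,-12],"rot": [0,0,0],"claw": 0},{"travel": [8,37,-12],"rot": [0,0,0],"claw": 0},{"travel": [8,37,-12],"rot": [0,0,0],"claw": 0}])

```text
time: 12.0
tool_pos: [0.5638, -0.1266, 0.1844]
tcp_rot: [-3.139, -0.113, -0.001]
wrist_force: [0.2, 1.0, -0.2]
width: 0.994
grip_force: 0.0
```

Request:
jog_arm(commands=[{"travel": [0,0,0],"rot": [0,0,0],"claw": 0},{"travel": [0,0,0],"rot": [0,0,0],"claw": 0},{"travel": [0,0,0],"rot": [0,0,0],"claw": 0},{"travel": [0,0,0],"rot": [0,0,0],"claw": 0},{"travel": [0,0,0],"rot": [0,0,0],"claw": 0}])

```text
time: 12.5
tool_pos: [0.5629, -0.1244, 0.1832]
tcp_rot: [-3.139, -0.11, 0.002]
wrist_force: [0.4, 0.2, 0.2]
width: 0.998
grip_force: 0.0
```

```bash
python3 - <<'E'
from h import *
c=look("wrist","w4")
E
```

```text
t 12.55 tcp [ 0.5631 -0.1245  0.1833] cut [[-31.1 -89.1]] yaw -356.00 F [-0.7  0.3 -0.6]
```

View pics/w4.png

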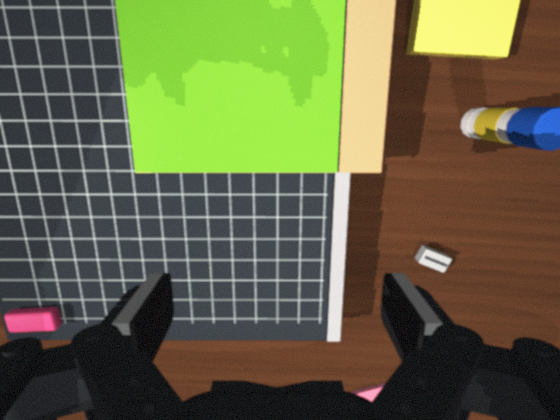

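The wrist view shows the trim line running from (347,0) to (340,172) and the steel strip's outer edge from (350,173) to (341,340). I'll fit both lines in this one image.

```bash
cat >> h.py <<'E'
def wristlines(c,rows_strip,rows_trim,c0=280,c1=410):
    """cutting edge (z .035) and trim line (z .040) in my cutter frame"""
    im=cv2.GaussianBlur(c["color"],(0,0),1).astype(float); b=im[...,0]; out=[]
    e=[(c0+np.argmin(np.gradient(b[r,c0:c1])),r) for r in rows_strip]     # blue: white strip -> wood
    t=[(c0+np.argmax(np.gradient(b[r,c0:c1])),r) for r in rows_trim]      # green -> brown: blue rises
    for nm,p,z in(("edge",e,.035),("trim",t,.040)):
        d,q,rm=rline(cut(ray(c,p,z))); k=d[1]/d[0]
        out.append((q,k)); print(nm,"y at x=0: %.1f, at x=65: %.1f"%(q[1]-k*q[0],q[1]+k*(65-q[0])),"ang %.2f rms %.2f"%(np.degrees(np.arctan(k)),rm),"x range",cut(ray(c,p,z))[[0,-1],0].round())
E
python3 - <<'E'
from h import *
c=pickle.load(open("pics/w4.pkl","rb")); wristlines(c,range(180,330,5),range(5,165,5))
v=c["color"].astype(int)
# near edge of board and bed near edge
g=cv2.GaussianBlur(c["color"],(0,0),1).astype(float)[...,1]
p=[(x,150+np.argmin(np.gradient(g[150:190,x]))) for x in range(150,330,10)]; P=cut(ray(c,p,.040)); d,q,r=rline(P); print("near edge",q.round(1),"ang",np.degrees(np.arctan(-d[0]/d[1])).round(2),r)
print("near bed corner",cut(ray(c,[(341,341)],.035)))
E
```

```text
edge y at x=0: -148.9, at x=65: -148.8 ang 0.05 rms 0.25 x range [ -16. -155.]
trim y at x=0: -138.3, at x=65: -138.2 ang 0.12 rms 0.23 x range [113.   2.]
near edge [ -9.  -43.5] ang -0.02 0.3840958172601111
near bed corner [[-172.98260934 -150.00024986]]
```

Request:
jog_arm(commands=[{"travel": [-8,-14,30],"rot": [0,0,0],"claw": 0},{"travel": [0,0,40],"rot": [0,0,0],"claw": 0},{"travel": [0,0,40],"rot": [0,0,0],"claw": 0},{"travel": [0,0,25],"rot": [0,0,0],"claw": 0},{"travel": [0,0,14],"rot": [0,0,0],"claw": 0}])

```text
time: 13.05
tool_pos: [0.5523, -0.1111, 0.0318]
tcp_rot: [-3.138, -0.108, 0.007]
wrist_force: [0.2, 0.4, -0.4]
width: 0.999
grip_force: 0.0
```

Request:
jog_arm(commands=[{"travel": [0,0,7],"rot": [0,0,0],"claw": 0},{"travel": [0,0,3],"rot": [0,0,0],"claw": 0},{"travel": [0,0,0],"rot": [0,0,0],"claw": 0},{"travel": [0,0,0],"rot": [0,0,0],"claw": 0},{"travel": [0,0,0],"rot": [0,0,0],"claw": 0}])

```text
time: 13.55
tool_pos: [0.5557, -0.1125, 0.0262]
tcp_rot: [3.139, 0.107, 0.004]
wrist_force: [0.6, -0.2, 1.0]
width: 1.0
grip_force: 0.0
```

Request:
jog_arm(commands=[{"travel": [6,0,0],"rot": [0,0,0],"claw": 0},{"travel": [6,0,0],"rot": [0,0,0],"claw": 0},{"travel": [4,0,0],"rot": [0,0,0],"claw": 0},{"travel": [2,0,0],"rot": [0,0,0],"claw": 0},{"travel": [0,0,0],"rot": [0,0,0],"claw": 0}])

```text
time: 14.05
tool_pos: [0.573, -0.111, 0.0247]
tcp_rot: [3.14, 0.107, 0.0]
wrist_force: [0.1, -0.8, -0.6]
width: 1.002
grip_force: 0.0
```

```bash
python3 - <<'E'
from h import *
c=look("side")
E
```

```text
t 14.1 tcp [ 0.5726 -0.1109  0.0247] cut [[-20.7 -76.2]] yaw -356.09 F [-0.7  0.5  0.2]
```

Request:
jog_arm(commands=[{"travel": [0.5,0,1],"rot": [0,0,0],"claw": 0},{"travel": [0.5,0,0],"rot": [0,0,0],"claw": 0},{"travel": [0.5,0,0],"rot": [0,0,0],"claw": 0},{"travel": [0.5,0,0],"rot": [0,0,0],"claw": 0},{"travel": [0,0,0],"rot": [0,0,0],"claw": 0}])

```text
time: 14.6
tool_pos: [0.5733, -0.1108, 0.0234]
tcp_rot: [-3.139, -0.107, 0.004]
wrist_force: [-4.8, -0.3, 2.2]
width: 0.999
grip_force: 2.2
```

Request:
jog_arm(commands=[{"travel": [0.5,0,0],"rot": [0,0,0],"claw": 0},{"travel": [0.5,0,0],"rot": [0,0,0],"claw": 0},{"travel": [0,0,0],"rot": [0,0,0],"claw": 0},{"travel": [0,0,0],"rot": [0,0,0],"claw": 0},{"travel": [0,0,0],"rot": [0,0,0],"claw": 0}])

```text
time: 15.1
tool_pos: [0.5734, -0.1107, 0.0233]
tcp_rot: [-3.139, -0.107, 0.007]
wrist_force: [-8.0, -1.1, 4.0]
width: 1.003
grip_force: 3.7
```

The force rose to 8 N with the TCP no longer advancing, so the board is against the fence. Backing off and going round for the last ~10.6 mm sideways.

Request:
jog_arm(commands=[{"travel": [-4,0,0],"rot": [0,0,0],"claw": 0},{"travel": [-10,0,0],"rot": [0,0,0],"claw": 0},{"travel": [0,0,-30],"rot": [0,0,0],"claw": 0},{"travel": [0,-20,-40],"rot": [0,0,0],"claw": 0},{"travel": [0,-40,-10],"rot": [0,0,0],"claw": 0}])

```text
time: 15.6
tool_pos: [0.5615, -0.0537, 0.1089]
tcp_rot: [3.138, 0.101, 0.016]
wrist_force: [1.8, 0.6, 1.1]
width: 0.996
grip_force: 0.0
```

Request:
jog_arm(commands=[{"travel": [0,-40,0],"rot": [0,0,0],"claw": 0},{"travel": [0,-42,0],"rot": [0,0,0],"claw": 0},{"travel": [0,0,0],"rot": [0,0,-8.5],"claw": 0},{"travel": [0,0,0],"rot": [0,0,-8.5],"claw": 0},{"travel": [0,0,0],"rot": [0,0,-8.5],"claw": 0}])

```text
time: 16.1
tool_pos: [0.552, 0.0307, 0.1041]
tcp_rot: [3.036, 0.808, 0.003]
wrist_force: [0.2, 0.3, -0.5]
width: 1.001
grip_force: 0.0
```

Request:
jog_arm(commands=[{"travel": [0,0,0],"rot": [0,0,-8.5],"claw": 0},{"travel": [0,0,0],"rot": [0,0,-8.5],"claw": 0},{"travel": [0,0,0],"rot": [0,0,-8.5],"claw": 0},{"travel": [0,0,0],"rot": [0,0,-8.5],"claw": 0},{"travel": [0,0,0],"rot": [0,0,-8.5],"claw": 0}])

```text
time: 16.6
tool_pos: [0.5521, 0.03, 0.104]
tcp_rot: [2.537, 1.852, 0.002]
wrist_force: [0.1, 0.7, 0.2]
width: 1.002
grip_force: 0.0
```

Request:
jog_arm(commands=[{"travel": [0,0,0],"rot": [0,0,-8.5],"claw": 0},{"travel": [0,0,0],"rot": [0,0,-8.5],"claw": 0},{"travel": [0,0,0],"rot": [0,0,-5],"claw": 0},{"travel": [0,0,0],"rot": [0,0,0],"claw": 0},{"travel": [0,0,0],"rot": [0,0,0],"claw": 0}])

```text
time: 17.1
tool_pos: [0.552, 0.0299, 0.1039]
tcp_rot: [2.147, 2.293, 0.001]
wrist_force: [-0.0, -0.1, -0.2]
width: 1.002
grip_force: 0.0
```

```bash
python3 - <<'E'
from h import *
c=look("side","s7"); green(c,(200,133,300,210))
E
```

```text
t 17.15 tcp [0.552  0.0299 0.1039] cut [[-31.6  65.8]] yaw 93.79 F [-0.4 -0.2  0.9]
green [ 61.3 -55.4] [166.3 141.5] 89.89
[[-9.600000381469727, -138.39999389648438], [131.8000030517578, -138.6999969482422], [132.1999969482422, 27.600000381469727], [-9.300000190734863, 27.899999618530273]]
```

Request:
jog_arm(commands=[{"travel": [0,30,0],"rot": [0,0,-0.2],"claw": 0},{"travel": [-6,35,0],"rot": [0,0,0],"claw": 0},{"travel": [-6,27,0],"rot": [0,0,0],"claw": 0},{"travel": [0,0,20],"rot": [0,0,0],"claw": 0},{"travel": [0,0,30],"rot": [0,0,0],"claw": 0}])

```text
time: 17.65
tool_pos: [0.6483, 0.0243, 0.0559]
tcp_rot: [2.139, 2.294, 0.007]
wrist_force: [0.0, 0.7, 0.4]
width: 1.0
grip_force: 0.0
```

Request:
jog_arm(commands=[{"travel": [0,0,20],"rot": [0,0,0],"claw": 0},{"travel": [0,0,9],"rot": [0,0,0],"claw": 0},{"travel": [0,0,0],"rot": [0,0,0],"claw": 0},{"travel": [0,0,0],"rot": [0,0,0],"claw": 0},{"travel": [0,0,0],"rot": [0,0,0],"claw": 0}])

```text
time: 18.15
tool_pos: [0.6453, 0.0245, 0.0258]
tcp_rot: [2.14, 2.298, 0.002]
wrist_force: [-1.3, -0.3, -0.2]
width: 0.999
grip_force: 0.0
```

```bash
python3 - <<'E'
from h import *
c=look("side")
E
```

```text
t 18.2 tcp [0.6453 0.0245 0.0258] cut [[61.2 53.9]] yaw 94.09 F [ 0.5  0.2 -0.3]
```

Request:
jog_arm(commands=[{"travel": [-5,0,1.5],"rot": [0,0,0],"claw": 0},{"travel": [-5,0,0],"rot": [0,0,0],"claw": 0},{"travel": [-5,0,0],"rot": [0,0,0],"claw": 0},{"travel": [-4,0,0],"rot": [0,0,0],"claw": 0},{"travel": [-3,0,0],"rot": [0,0,0],"claw": 0}])

```text
time: 18.7
tool_pos: [0.6461, 0.0021, 0.0233]
tcp_rot: [-2.141, -2.299, -0.0]
wrist_force: [0.5, 0.8, 1.1]
width: 0.998
grip_force: 0.6
```

Request:
jog_arm(commands=[{"travel": [-2,0,0],"rot": [0,0,0],"claw": 0},{"travel": [-1,0,0],"rot": [0,0,0],"claw": 0},{"travel": [-0.5,0,0],"rot": [0,0,0],"claw": 0},{"travel": [0,0,0],"rot": [0,0,0],"claw": 0},{"travel": [0,0,0],"rot": [0,0,0],"claw": 0}])

```text
time: 19.2
tool_pos: [0.6463, -0.0009, 0.0232]
tcp_rot: [-2.14, -2.3, 0.0]
wrist_force: [-0.3, 1.1, 1.2]
width: 0.999
grip_force: 0.4
```

```bash
python3 - <<'E'
from h import *
c=look("side","s8"); green(c,(200,133,300,210))
E
```

```text
t 19.25 tcp [ 0.6463 -0.0009  0.0232] cut [[60.4 28.5]] yaw 94.11 F [-1.1  0.3  0.5]
green [ 31.6 -65.4] [ 85.2 170. ] 2.69
[[-15.0, 17.5], [-7.0, -152.3000030517578], [78.19999694824219, -148.3000030517578], [70.19999694824219, 21.5]]
```

Request:
jog_arm(commands=[{"travel": [-0.5,0,0],"rot": [0,0,0],"claw": 0},{"travel": [-0.5,0,0],"rot": [0,0,0],"claw": 0},{"travel": [0,0,0],"rot": [0,0,0],"claw": 0},{"travel": [0,0,0],"rot": [0,0,0],"claw": 0},{"travel": [0,0,0],"rot": [0,0,0],"claw": 0}])

```text
time: 19.75
tool_pos: [0.6464, -0.002, 0.0233]
tcp_rot: [-2.14, -2.3, 0.0]
wrist_force: [-0.6, 0.5, 0.4]
width: 1.003
grip_force: 0.6
```

Request:
jog_arm(commands=[{"travel": [6,0,0],"rot": [0,0,0],"claw": 0},{"travel": [10,0,0],"rot": [0,0,0],"claw": 0},{"travel": [0,0,-30],"rot": [0,0,0],"claw": 0},{"travel": [0,-10,-40],"rot": [0,0,8],"claw": 0},{"travel": [0,-30,-20],"rot": [0,0,8],"claw": 0}])

```text
time: 20.25
tool_pos: [0.6095, 0.0158, 0.1174]
tcp_rot: [2.441, 1.97, 0.009]
wrist_force: [0.6, -0.1, 0.5]
width: 1.001
grip_force: 0.0
```

Request:
jog_arm(commands=[{"travel": [0,-30,0],"rot": [0,0,8],"claw": 0},{"travel": [0,-30,0],"rot": [0,0,8],"claw": 0},{"travel": [0,0,0],"rot": [0,0,8.5],"claw": 0},{"travel": [0,0,0],"rot": [0,0,8.5],"claw": 0},{"travel": [0,0,0],"rot": [0,0,8.5],"claw": 0}])

```text
time: 20.75
tool_pos: [0.5476, 0.0324, 0.1136]
tcp_rot: [2.985, 0.978, 0.001]
wrist_force: [-0.3, -0.2, -0.5]
width: 0.998
grip_force: 0.0
```

Request:
jog_arm(commands=[{"travel": [0,0,0],"rot": [0,0,8.5],"claw": 0},{"travel": [0,0,0],"rot": [0,0,8.5],"claw": 0},{"travel": [0,0,0],"rot": [0,0,8],"claw": 0},{"travel": [0,0,0],"rot": [0,0,7.5],"claw": 0},{"travel": [0,0,0],"rot": [0,0,0],"claw": 0}])

```text
time: 21.25
tool_pos: [0.5478, 0.0323, 0.1134]
tcp_rot: [3.14, 0.113, 0.001]
wrist_force: [0.2, -0.4, -0.5]
width: 1.0
grip_force: 0.0
```

```bash
python3 - <<'E'
from h import *
c=look("side","s9"); green(c,(200,133,300,210))
E
```

```text
t 21.3 tcp [0.5478 0.0322 0.1134] cut [[-35.6  68.3]] yaw 4.29 F [-0.5 -0.4 -0. ]
green [ 71.9 -66.6] [121.6 168.8] 0.9
[[9.800000190734863, 16.799999237060547], [12.5, -151.89999389648438], [134.0, -150.0], [131.39999389648438, 18.700000762939453]]
```

Request:
jog_arm(commands=[{"travel": [4,31,-14],"rot": [0,0,0.2],"claw": 0},{"travel": [0,31,-14],"rot": [0,0,0],"claw": 0},{"travel": [0,32,-14],"rot": [0,0,0],"claw": 0},{"travel": [0,32,-14],"rot": [0,0,0],"claw": 0},{"travel": [0,31,-14],"rot": [0,0,0],"claw": 0}])

```text
time: 21.8
tool_pos: [0.5626, -0.1256, 0.1839]
tcp_rot: [3.139, 0.113, 0.0]
wrist_force: [1.4, 0.0, 0.2]
width: 1.0
grip_force: 0.0
```

Request:
jog_arm(commands=[{"travel": [0,0,0],"rot": [0,0,0],"claw": 0},{"travel": [0,0,0],"rot": [0,0,0],"claw": 0},{"travel": [0,0,0],"rot": [0,0,0],"claw": 0},{"travel": [0,0,0],"rot": [0,0,0],"claw": 0},{"travel": [0,0,0],"rot": [0,0,0],"claw": 0}])

```text
time: 22.3
tool_pos: [0.5622, -0.1235, 0.1825]
tcp_rot: [-3.139, -0.11, 0.002]
wrist_force: [0.1, -0.4, 0.2]
width: 1.004
grip_force: 0.0
```

```bash
python3 - <<'E'
from h import *
c=look("wrist","w5"); wristlines(c,range(180,325,5),range(5,165,5))
k=c["color"][0:345,250:450]; print(k.shape); cv2.imwrite("pics/w5c.png",cv2.resize(k,None,fx=1.7,fy=1.7,interpolation=2))
g=cv2.GaussianBlur(c["color"],(0,0),1).astype(float)[...,1]
p=[(x,150+np.argmin(np.gradient(g[150:190,x]))) for x in range(170,330,10)]; P=cut(ray(c,p,.040)); d,q,r=rline(P); print("near edge",q.round(1),"ang",np.degrees(np.arctan(-d[0]/d[1])).round(2),r)
c=look("side","s10"); green(c,(200,133,300,210))
E
```

```text
t 22.35 tcp [ 0.5623 -0.1237  0.1827] cut [[-31.9 -88.2]] yaw -356.01 F [ 0.3 -0.3 -1.2]
edge y at x=0: -148.9, at x=65: -148.9 ang 0.02 rms 0.25 x range [ -17. -150.]
trim y at x=0: -148.7, at x=65: -148.7 ang 0.01 rms 0.22 x range [112.   1.]
(345, 200, 3)
near edge [ -8.2 -49.2] ang 0.07 1.7130747196519151e-06
t 22.4 tcp [ 0.5624 -0.1238  0.1829] cut [[-31.8 -88.4]] yaw -356.02 F [ 0.2 -0.6  0. ]
green [ 61.1 -66.2] [166.7 141.6] 89.97
[[-9.699999809265137, -149.60000610351562], [131.89999389648438, -149.60000610351562], [132.0, 17.100000381469727], [-9.600000381469727, 17.200000762939453]]
```

View pics/w5c.png

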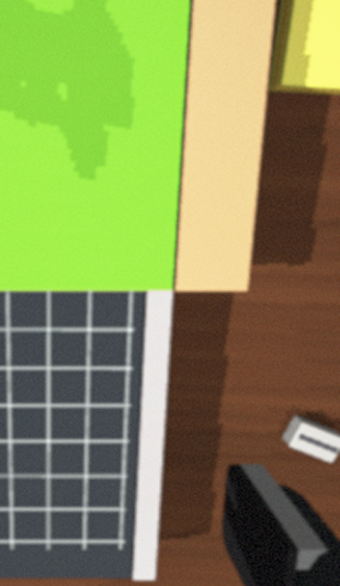

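The crop shows the trim line (185,0)–(173,290) meeting the strip's outer edge at (173,292). The line is within 0.2 mm of the edge and parallel to it. The board's fence-side position hasn't changed since the fence contact, and the fingers are clear, so I'm handing in.

```bash
python3 -c "
from workcell import workorder; print(workorder.finish_job())"
```

```text
the job is handed in; nothing more can be done
None
```

I slid the green board flush against the fence with its trim line within about 0.2 mm of the cutting edge (from the wrist camera), then drew the fingers clear and handed the job in at about 22 s, without touching the blade arm or the other things.

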